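# Load the tube warmer and hold its lid at the hinge for the pin

## Robot

A 7-joint arm with a two-finger parallel gripper is mounted at the origin on a cart in front of the work surface, level with it; the furniture and walls round the work are solid. World frame = base frame: x ahead of the robot, y to its left, z up, the work surface at z = 0. Lengths are in m, angles in rad, forces in N, time in s.
With the tool pointing down it reaches from about 0.425 to 0.825 m from the base axis. Payload 3.6 kg.
Tool frame: the origin (TCP) lies where the fingers leave the gripper's body, on its centre line; the fingertips stand 73 mm ahead of it and the grasp point (between the pads) lies 54 mm ahead of it; z points along the fingers, y is the line along which they close (so a half turn about z gives the same grasp; the last joint's range is limited). The gripper opens to 85 mm and grips with 20 to 120 N. Pads are 22 mm wide; open, the fingers measure 114 mm over their backs; the gripper's body (76 mm by 85 mm) begins 54 mm behind the grasp point. The pads swing forward as they close: fully open they stand 13 mm farther back than shut.
Start: joints at [-1.161, 0.615, -0.013, 1.423, 0.008, 1.103, -0.04], TCP at [0.274, 0.589, 0.304] pointing down, gripper open.
Joint ranges: [-3.12, 3.12], [-0.3, 2.06], [-1.34, 1.32], [0.26, 2.42], [-1.36, 4.5], [0.01, 1.98], [-2.84, 2.84]. Speed limits (rad/s): [2.79, 2.79, 3.14, 3.14, 3.14, 3.14, 3.14].

## Interface

Orientations are given as a unit quaternion [x, y, z, w].
In Python, from station import arm, snapshot, camera_info, ticket gives the robot as it stands. Calls block until the motion is done:
- arm.movep(position, orientation): joint-space move of the TCP to a pose.
- arm.line_to(position, velocity=0.15, ori=None): straight line of the TCP; ori=None keeps the orientation; velocity is the mean speed in m/s.
- arm.move_j(angles): joint-space move.
- arm.move_gripper(opening, effort=None): opening from 0.0 (shut) to 1.0 (fully open); effort is the grip in N (None keeps the last); returns when the fingers have stopped.
- arm.pause(seconds).
- arm.ik(position, orientation): joint angles nearest the present ones, or None.
- snapshot(name): name is "side" or "top"; returns the picture (384x512x3 uint8, blue, green, red); there is no depth.
- camera_info(name): a dict with "fx", "fy", "cx", "cy" (pixels), "R" (3x3) and "t" (3): a world point X has camera coordinates R X + t. Camera axes: x right, y down, z forward; pixel columns grow to the right and rows downward; lengths in m; the calibration is good to about 2 mm. A picture is of the moment at which its call begins. camera_info takes no time and is no camera call.
A pose or a line that the arm cannot do raises arm.MotionError and nothing moves.
- ticket.finish_job(): hands the job in; it is judged then, once.
Readings, each from a call of its own:
- arm.read_time(): time.
- arm.read_joint_positions(): joint angles.
- arm.read_dq(): joint speeds.
- arm.read_effort(): joint torques, N m.
- arm.read_tool_pos(): TCP position.
- arm.read_eef_rot(): TCP orientation.
- arm.read_ft_force(): force on the tool from outside, world axes, zero at the start.
- arm.read_wrist_torque(): the same for the moment, N m.
- arm.read_opening(): opening from 0.0 (shut) to 1.0 (fully open).
- arm.read_finger_force(): force on a finger pad.
Only numpy, scipy, OpenCV 4.12 (cv2) and the standard library are available. Lean on these libraries where they do the work, as an engineer would, in place of code of your own. Each camera call takes 0.05 s, during which the arm holds its last target. There are 200 camera calls.

## Task

The lid of the tube warmer has been washed and is to go back on over a full set of tubes: the left well is filled already, so move the two tubes from the small rack into the free wells in working order, first the middle well and then the right one, each upright and fully home. Then lift the lid by its tab out of the drying rack and, with its hollow side towards the tubes, lower its two hinge knuckles gently between the three on the back of the warmer until they seat and all the bores line up for the pin. Finish while still holding the lid there, upright and steady, so that a colleague can push the hinge pin through; leave the pin and the other things on the bench where they lie.

Things in the scene. Friction and masses are not known exactly. Their poses are not given: they have to be found in the camera images.
- tube_warmer: Tube warmer, fixed: white case 118 x 140 mm, flat top 62 mm above the worktop, display and two keys on its front (-x of its frame, towards the robot), hinge bar at the back (+x). Origin: under the middle well, at worktop height; y along the row of wells to the robot's left, z up. Knuckles reach 78 mm, tubes in the wells 86 mm above the worktop.
- well_1 (a point): Mouth centre of the left well (+y, one punched dot before it; the middle one has two, the right one three), in the warmer's top face. It already holds a fixed tube: nothing to do here.
- well_2 (a point): Mouth centre of the middle well, round, 16 mm wide, 50 mm deep, no lead-in; axes as the warmer's, z up. The wells are 34 mm apart in one row. A tube that is home has its underside 50 mm below the mouth and its top 24 mm above it.
- well_3 (a point): Mouth centre of the right well (-y), like the middle one.
- hinge_axis (a point): Midpoint of the warmer's hinge axis, 66 mm behind the wells, 70 mm above the worktop; axes as the warmer's (y along the hinge). Fixed steel knuckles, 16 mm thick, 8 mm bore, at y = -60 to -40, -10 to 10, 40 to 60 mm. In the two gaps between, a V trough open upwards (mouth 22 mm wide in x) lies under the axis: a 16 mm knuckle lowered in centres itself, seated 0.4 mm below this axis.
- lid: Loose white hood, about 180 g, upright in the drying rack (lean up to 0.05 rad). Origin: midway on its own knuckles' axis; y along it, z up to the tab, x to the closed outer face, hollow side -x. Two knuckles, 16 mm thick, 8 mm bore, at y = 12 to 38 and -38 to -12, ends tapered 2 mm; hood x -8 to 22, y -64 to 64, z 18 to 108 mm. Fits with axes parallel to the warmer's, end play 2 mm each way.
- lid_tab (a point): Middle of the part of the lid's tab to grip, at x = 8, z = 130 mm of the lid. The tab is a flat block, 12 mm thick in the lid's x, 56 mm wide in y, from z = 108 to 138 mm, centred on x = 8 mm.
- lid_bore_left (a point): Outer end of the bore of the lid's +y knuckle, at y = 38 mm on its axis.
- lid_bore_right (a point): Outer end of the bore of the lid's -y knuckle, at y = -38 mm on its axis.
- tube_a: One of two equal capped sample tubes, 12 g, standing in the small rack: 74 mm tall, glass 11.6 mm thick, cap 16 mm in diameter over the topmost 16 mm. Origin: centre of its underside, z up to the cap. Either tube may go into either free well.
- tube_b: The other of the two equal tubes, as tube_a.
- tube_rack: Small grey rack, fixed, 44 x 140 x 44 mm high, four holes in a row along its y, 36 mm apart, the two loose tubes in the first and third from its +y end; holes 38 mm deep, so tube tops stand 80 mm above the worktop. Origin: centre of the underside.
- drying_rack: Grey drip tray 130 x 150 mm, fixed, with four wire hoops 70 mm high parallel to its y; the lid stands in the middle slot (34 mm wide) on the tray's floor 8 mm above the worktop, and comes out straight upwards. Origin: centre of the underside.
- hinge_pin: Bystander: loose steel hinge pin, 5 mm thick and 130 mm long with a bent end, lying flat on the worktop. Origin at its middle. Stays where it is.
- timer: Bystander: loose bench timer, 76 x 76 x 22 mm, origin under its centre. Stays where it is.
- marker: Bystander: loose capped marker pen, 134 mm long, origin under its centre. Stays where it is.
- tape_roll: Bystander: loose roll of tape, 98 mm across, 18 mm high, lying flat, origin under its centre. Stays where it is.

How it is judged:
By the outcome, as a careful person would: the job done as asked, in the order asked, and still so for the second after the job is handed in, while the arm keeps its last pose, push and grip.
It also fails if it takes over 72 s, if anything falls off the work surface, if the arm or the gripper's body presses on something with over 40 N, if the wrist force passes 120 N, or if a joint passes its speed limit or range.

## Working session

There is one attempt and no reset: what is moved stays moved. The work goes in short steps, each a Python script; the robot and the scene stay as the last script left them, time stands still between calls to the robot, and variables do not carry over. Pictures are saved under pics/ and viewed, at most 10 in all, crops included, and the job is handed in when it is done.

```bash
ls; mkdir -p pics
python3 - <<'E'
from station import arm, snapshot, camera_info
import cv2
for n in("side","top"):
    im=snapshot(n); cv2.imwrite(f"pics/{n}0.png",im); 
    cv2.imwrite(f"pics/{n}0b.png",cv2.resize(im,(800,600),interpolation=cv2.INTER_CUBIC))
    print(n,camera_info(n))
print(arm.read_tool_pos(),arm.read_eef_rot(),arm.read_time())
E
```

```text
pics
side {'fx': 353.8863576090683, 'fy': 353.8863576090683, 'cx': 257.56901249974925, 'cy': 191.17727634958575, 'R': array([[ 0.99935421, -0.03470595,  0.00930921],
       [-0.00865335, -0.48389635, -0.87508254],
       [ 0.03487526,  0.87443686, -0.48388417]]), 't': array([-0.52963569,  0.12037199,  0.90698083])}
top {'fx': 424.28687141434807, 'fy': 424.28687141434807, 'cx': 255.55893335905475, 'cy': 191.07490979002267, 'R': array([[ 0.00468214, -0.99998671, -0.00215903],
       [-0.99035352, -0.00433802, -0.13849578],
       [ 0.13848458,  0.00278666, -0.99036067]]), 't': array([0.00840203, 0.52924655, 1.05041891])}
[0.27415676 0.5887607  0.30283234] [ 2.16159825e-01  9.76357254e-01 -1.17516117e-03 -2.48422448e-04] 0.1
```

View pics/top0b.png

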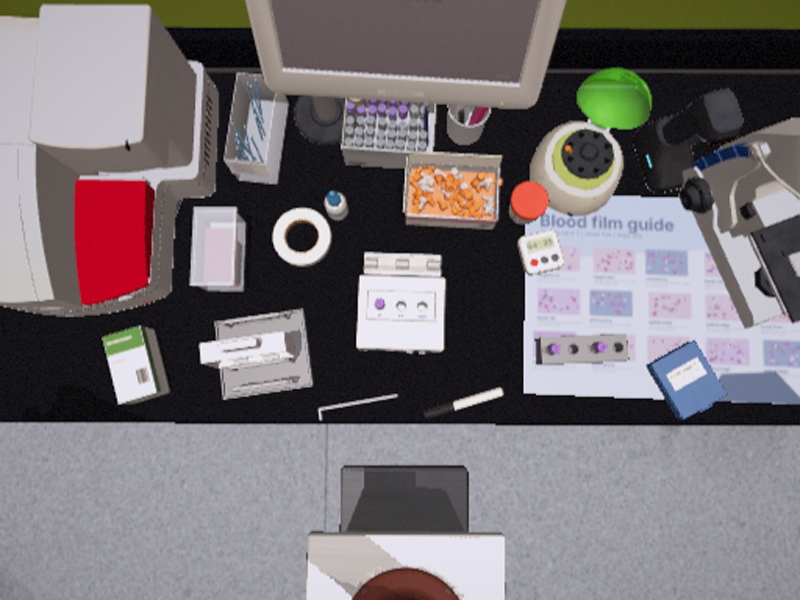

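View pics/side0b.png

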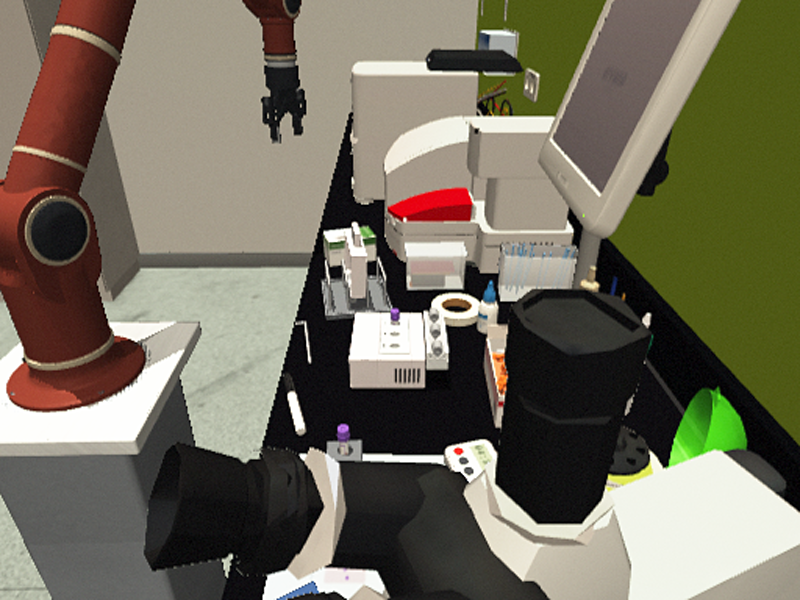

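Top view: warmer at about (400,310), drying rack with lid at (260,350), tube rack at (580,348) with caps at (553,348) and (600,348). Side view: lid at (355,260), warmer at (390,345), and rack mostly hidden at (343,440). I'll zoom in next.

```bash
cat > h.py <<'E'
import numpy as np, cv2
from station import arm, snapshot, camera_info
C={n:camera_info(n) for n in("side","top")}
def ray(n,u,v):
    c=C[n];R=c["R"]; o=-R.T@c["t"]
    return o,R.T@np.array([(u-c["cx"])/c["fx"],(v-c["cy"])/c["fy"],1.])
def onz(n,u,v,z):
    o,d=ray(n,u,v); return o+d*(z-o[2])/d[2]
def proj(n,X):
    c=C[n];p=c["R"]@np.asarray(X)+c["t"]; return np.array([c["fx"]*p[0]/p[2]+c["cx"],c["fy"]*p[1]/p[2]+c["cy"]])
def blobs(im,lo,hi,roi=None,amin=8):
    m=cv2.inRange(cv2.cvtColor(im,cv2.COLOR_BGR2HSV),lo,hi)
    if roi: k=np.zeros_like(m);x0,y0,x1,y1=roi;k[y0:y1,x0:x1]=255;m&=k
    n,l,s,c=cv2.connectedComponentsWithStats(m)
    return [(c[i],s[i]) for i in range(1,n) if s[i,4]>=amin]
E
python3 - <<'E'
from h import *
t=cv2.imread("pics/top0.png");s=cv2.imread("pics/side0.png")
f=lambda im,x,y,w,h:cv2.resize(im[y:y+h,x:x+w],(400,300),interpolation=cv2.INTER_NEAREST)
cv2.imwrite("pics/z1.png",np.vstack([np.hstack([f(t,216,155,100,75),f(t,120,188,100,75)]),np.hstack([f(s,200,180,100,75),f(s,190,130,80,60)])]))
for n in C: print(n,ray(n,0,0)[0])
for n,im in(("top",t),("side",s)):
    for c,st in blobs(im,(125,60,40),(155,255,255),(180,150,512,300),5): print(n,c,st,[onz(n,*c,z).round(4)[:2] for z in(.080,.086)])
E
```

```text
side [ 0.49870409 -0.75323141  0.54913958]
top [0.37863503 0.00777064 1.11361013]
top [242.62068966 193.93103448] [240 191   6   7  29] [array([0.5159, 0.0424]), array([0.5151, 0.0422])]
top [392.         194.28571429] [391 193   3   3   7] [array([ 0.5167, -0.3244]), array([ 0.5159, -0.3225])]
top [383.87179487 221.64102564] [380 219   8   6  39] [array([ 0.4494, -0.3019]), array([ 0.449 , -0.3001])]
top [354.58974359 222.87179487] [351 220   8   7  39] [array([ 0.4461, -0.2306]), array([ 0.4457, -0.2293])]
side [252.44186047 200.48837209] [250 197   6   8  43] [array([0.5174, 0.0445]), array([0.5171, 0.0343])]
side [219.30769231 276.57142857] [215 271   9  12  91] [array([ 0.448, -0.24 ]), array([ 0.4486, -0.2466])]
```

View pics/z1.png

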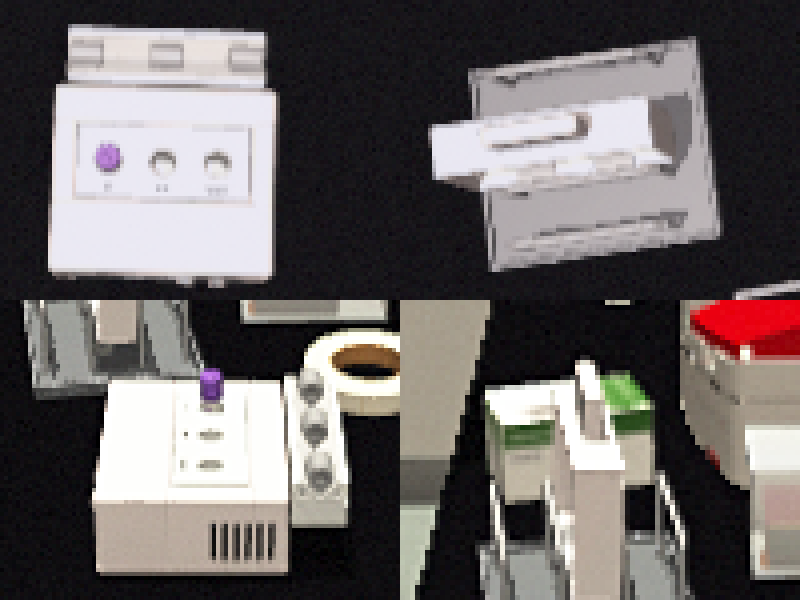

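Zoomed: well-1 cap, wells 2 and 3, and the three hinge knuckles are all clear, and the lid's tab top sits near px (254,220) in the lid's top-view crop. Next I'll work out which side of the lid is hollow, and get the warmer edges.

Run:
```python
from h import *
t=cv2.imread("pics/top0.png");s=cv2.imread("pics/side0.png")
def f(im,x,y,w,h,W=800,H=300):
    g=im[y:y+h,x:x+w].astype(float); g=255*(g/255)**1.5
    return cv2.resize(g.astype(np.uint8),(W,H),interpolation=cv2.INTER_NEAREST)
cv2.imwrite("pics/z2.png",np.hstack([f(t,122,196,80,60,400,300).repeat(1,0),f(s,195,135,60,45,400,300)])) if 0 else cv2.imwrite("pics/z2.png",np.vstack([f(t,122,205,80,30),f(s,200,142,80,60,800,600)[:300]]))
# warmer: white mask edges by line fits, top view
g=cv2.cvtColor(t,cv2.COLOR_BGR2GRAY).astype(float)
def sub(a,thr=120):  # subpixel first crossing upward
    i=np.argmax(a>thr); return i-1+(thr-a[i-1])/(a[i]-a[i-1])
L=[(216+sub(g[r,216:250]),r) for r in range(182,215)]
Rr=[(300-sub(g[r,270:301][::-1]),r) for r in range(184,215)]
for n,P in(("L",L),("R",Rr)):
    P=np.array(P);k=np.polyfit(P[:,1],P[:,0],1)
    print(n,[onz("top",np.polyval(k,r),r,.062).round(4)[:2] for r in(182,214)],np.std(P[:,0]-np.polyval(k,P[:,1])).round(2))
# dark well pixels
for r in range(190,200): print(r,g[r,248:276].astype(int))
print("hinge")
for r in range(163,174): print(r,g[r,231:284].astype(int))
```

```text
L [array([0.5484, 0.0775]), array([0.4679, 0.0796])] 0.12
R [array([ 0.549 , -0.0622]), array([ 0.4685, -0.0592])] 0.08
190 [235 235 235 235 234 235 234 235 234 235 235 235 234 235 235 235 234 234
 235 235 235 235 234 234 235 234 235 235]
191 [235 235 235 235 235 235 235 233 233 233 234 235 235 235 234 234 235 235
 234 235 235 235 234 234 235 235 234 235]
192 [235 235 234 235 234 234 225 204 203 204 214 231 233 235 235 234 235 235
 235 234 233 218 211 223 232 234 235 235]
193 [234 235 234 235 235 232 188 118 116 118 159 210 233 234 234 235 235 235
 234 218 204 164 142 179 206 231 234 235]
194 [235 235 235 235 235 210 121 152 154 140 120 154 231 235 235 235 234 235
 233 170 119 117 119 120 137 209 234 234]
195 [235 235 234 235 234 169 134 209 210 202 194 135 229 235 235 235 235 234
 231 151 193 193 194 156 119 172 233 234]
196 [235 234 235 235 234 199 172 233 234 234 233 179 230 234 234 235 234 234
 232 179 232 234 234 211 157 182 233 234]
197 [234 234 235 235 235 230 202 219 234 233 229 215 234 235 235 235 235 235
 235 213 234 234 233 233 209 213 234 235]
198 [235 235 234 235 235 234
[... 1935 characters left out ...]
190 192 194 196 198 201 203 157  52  21]
171 [ 17  75 163 184 185 185 187 189 187 166 177 207 209 208 208 209 209 208
 209 209 208 209 175 165 168 159 157 159 161 162 159 208 210 210 209 210
 211 211 209 210 210 201 172 167 168 170 171 172 174 175 161  51  15]
172 [ 13  80 189 211 212 212 210 218 217 200 214 214 214 214 211 211 212 212
 213 212 212 213 197 191 194 181 180 184 185 184 192 210 210 211 210 211
 212 210 210 210 210 210 184 161 162 162 163 165 166 168 163  72  25]
173 [ 16  70 218 221 219 218 218 226 226 226 226 226 227 227 224 224 224 224
 224 224 224 224 224 221 222 222 221 222 222 220 217 218 218 218 211 211
 211 210 209 215 215 215 210 198 198 197 195 195 196 195 195  99  29]
```

View pics/z2.png

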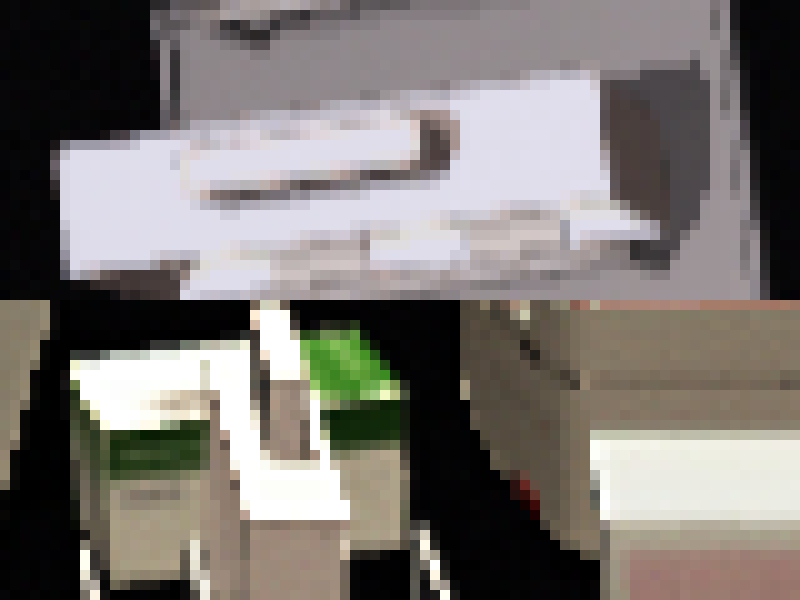

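The lower edge of the lid shows the knuckle pattern on the robot side, so the hollow side faces -x. I'll check that again once it's lifted. Computing the key points and checking IK before moving.

```bash
cat >> h.py <<'E'
def q(yaw):  # tool down, closing axis y along (cos yaw, sin yaw)
    a=np.pi/4+yaw/2; return np.array([np.cos(a),np.sin(a),0,0])
E
python3 - <<'E'
from h import *
A=lambda u,v,z:onz("top",u,v,z).round(4)[:2]
print("w1 cap",A(242.62,193.93,.083),"w2",A(256.15,195.5,.062),"w3",A(269.9,195.8,.062))
print("tubes",A(354.59,222.87,.077),A(383.87,221.64,.077))
print("knuckle mid",A(257.3,168,.078),"outer",A(237.4,168,.078),A(277.3,168.6,.078))
print("tab",A(152,220.5,.154),"hood corners(z.124)",A(128,220,.124),A(181.2,212,.124),A(128.8,232.5,.124),A(182.5,225,.124))
for n,x,y,w in(("ta",.446,-.231,0),("w2",.5145,.0085,-.032),("lid",.45,.26,.14)):
  for k in(0,np.pi):
    print(n,k,np.round(arm.ik([x,y,.25],q(w+k)),2) if arm.ik([x,y,.25],q(w+k)) is not None else None)
E
```

```text
w1 cap [0.5155 0.0423] w2 [0.5145 0.0092] w3 [ 0.5139 -0.0252]
tubes [ 0.4463 -0.2313] [ 0.4496 -0.3028]
knuckle mid [0.5813 0.0066] outer [0.5811 0.0561] [ 0.58  -0.043]
tab [0.4446 0.2445] hood corners(z.124) [0.4475 0.308 ] [0.4668 0.1843] [0.4185 0.3048] [0.4365 0.1804]
ta 0 [-0.09  0.57  0.8   1.93 -0.53  0.87  0.99]
ta 3.141592653589793 [-0.24  0.71  1.13  1.93 -0.77  1.02 -1.9 ]
w2 0 [-0.31  0.49  0.36  1.89 -0.24  0.8   0.15]
w2 3.141592653589793 [ 0.23  0.5  -0.43  1.87  0.28  0.83  2.77]
lid 0 [-0.73  0.49  0.24  1.87 -0.16  0.8  -0.27]
lid 3.141592653589793 [-0.19  0.53 -0.56  1.86  0.36  0.86  2.35]
```

Everything agrees: well spacing about 34 mm, tubes 71.6 mm apart, hinge 66 mm behind the wells, hood 125 mm wide. Picking tube A.

```bash
cat >> h.py <<'E'
W=-.032; W2=np.array([.5145,.0087]); W3=np.array([.5136,-.0254])
def P(xy,z): return [float(xy[0]),float(xy[1]),float(z)]
def st(m): print(m,"t",round(arm.read_time(),2),arm.read_tool_pos().round(4),"F",np.round(arm.read_ft_force(),1),"op",round(arm.read_opening(),3),"ff",np.round(arm.read_finger_force(),1),flush=True)
E
python3 - <<'E'
from h import *
ta=[.4463,-.2313]
arm.move_gripper(.5,30)
arm.movep(P(ta,.21),q(.046)); st("above")
arm.line_to(P(ta,.132),.12); st("down")
arm.move_gripper(0,25); st("grip")
arm.line_to(P(ta,.21),.15); st("up")
arm.movep(P(W2,.22),q(W)); st("over")
cv2.imwrite("pics/s1.png",snapshot("side"));cv2.imwrite("pics/t1.png",snapshot("top"))
s=cv2.imread("pics/s1.png")
cv2.imwrite("pics/s1z.png",cv2.resize(s[140:230,190:310],(800,600),interpolation=cv2.INTER_NEAREST))
E
```

```text
above t 3.55 [ 0.447  -0.2304  0.2099] F [-0.4 -0.1  0.1] op 0.499 ff 0.0
down t 4.35 [ 0.4466 -0.2316  0.1324] F [0.5 0.4 0.4] op 0.503 ff 0.0
grip t 4.7 [ 0.4467 -0.2316  0.1328] F [-0.7 -0.1  4.3] op 0.173 ff 24.4
up t 5.37 [ 0.446  -0.2307  0.2094] F [ 0.2  0.6 -0.3] op 0.171 ff 24.5
over t 6.35 [0.5141 0.0067 0.2198] F [-0.2 -0.  -0.3] op 0.175 ff 24.5
```

View pics/s1z.png

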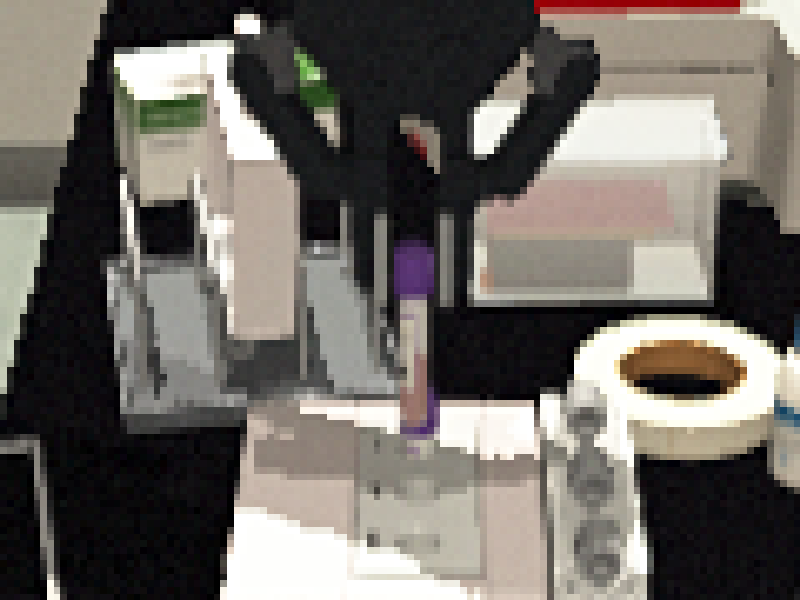

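The tube hangs straight in the grip, with its cap at about (413,268) in the zoom, i.e. px (252,180). Next I'll compare the tube and the wells in the side view, then check how well the arm settles.

Run:
```python
from h import *
s=cv2.imread("pics/s1.png"); s0=cv2.imread("pics/side0.png")
for c,x in blobs(s,(125,60,40),(155,255,255),(245,170,262,186),5): print(c,x,onz("side",*c,.160).round(4))
g0=cv2.cvtColor(s0,cv2.COLOR_BGR2GRAY).astype(int)
print("well1 cap",onz("side",252.44,200.49,.0785).round(4))
print("pred w2 side px",proj("side",P(W2,.062)),"w3",proj("side",P(W3,.062)))
for r in range(203,220): print(r,g0[r,240:264])
for i in range(6): print(arm.read_tool_pos().round(4),end=" "); arm.pause(.05)
```

```text
[251.47058824 180.07843137] [249 176   6   9  51] [0.514  0.0055 0.16  ]
well1 cap [0.5174 0.0471 0.0785]
pred w2 side px [251.6118782  213.70556847] w3 [251.52330556 221.17066485]
203 [254 254 254 249 252 254 254 254 255 254  76  73  95  97  57 112 255 255
 254 254 255 252 252 254]
204 [254 254 254 247 249 254 254 254 255 255 127  67  59  65  73 178 255 255
 254 254 255 243 252 254]
205 [254 254 254 244 254 254 252 254 255 255 184 123 119 113 128 235 255 255
 254 255 255 233 252 254]
206 [254 254 254 243 254 255 237 254 255 254 153 153 171 184 166 146 255 255
 254 255 255 229 252 254]
207 [254 254 254 241 254 254 246 254 255 246 189 144 136 174 160 138 255 255
 254 255 255 221 252 254]
208 [254 254 255 237 254 254 254 254 255 255 255 245 234 238 234 237 255 255
 254 255 255 219 252 254]
209 [254 254 254 235 254 254 254 254 254 254 255 255 255 255 255 255 255 254
 254 255 255 219 251 254]
210 [254 254 254 239 254 254 254 254 254 254 254 255 255 255 255 254 254 254
 254 255 255 230 251 254]
211 [254 254 254 234 255 255 255 254 254 255 255 255 254 255 255 255 254 254
 254 254 255 246 2
[... 269 characters left out ...]
6 178 188 227 255 254
 254 254 255 246 251 254]
215 [254 254 251 236 255 255 255 254 254 255 255 242 242 242 249 255 255 254
 254 254 254 245 251 254]
216 [254 254 251 223 255 254 254 254 254 254 255 255 255 255 255 255 254 254
 254 254 255 244 251 254]
217 [254 255 251 219 255 254 254 254 254 254 254 254 254 254 254 254 254 254
 254 254 254 244 250 254]
218 [254 255 248 227 255 255 254 254 254 254 255 255 255 255 255 254 254 254
 254 254 254 250 249 254]
219 [254 254 249 243 255 251 253 254 255 255 253 253 254 254 254 255 255 254
 254 254 254 254 250 254]
[0.5142 0.0061 0.2201] [0.5143 0.0063 0.2202] [0.5143 0.0066 0.2202] [0.5144 0.007  0.2201] [0.5144 0.0074 0.2201] [0.5145 0.0077 0.2201]
```

The side camera matches the robot frame (held tube 0.514 against TCP 0.5142). The top camera reads x about 1.8 mm low, so I'm shifting the wells by +1.8 mm and going in with guarded steps.

```bash
cat >> h.py <<'E'
W2[0]+=.0018; W3[0]+=.0018
def F(n=3):
    return np.mean([arm.read_ft_force() for _ in range(n)],0)
def insert(xy):
    """lower the held tube; on contact at the mouth hop and try neighbours; returns xy and final z"""
    xy=np.array(xy); offs=[(0,0)]+[(r*np.cos(a),r*np.sin(a)) for r in(.0013,.0024) for a in np.arange(0,6.2,np.pi/4)]
    arm.line_to(P(xy,.193),.12); arm.pause(.4); b=F()
    for o in offs:
        p=xy+o; ok=True
        arm.line_to(P(p,.1905),.03); arm.pause(.12)
        for z in(.1865,.183,.178):
            arm.line_to(P(p,z),.05); arm.pause(.1); f=F()-b
            if f[2]>2.5: ok=False; break
        print(np.round(o,4),z,np.round(f,1),flush=True)
        if ok: break
    else: return p,None
    for z in(.17,.16,.15,.143,.140,.1385,.1375,.1365):
        arm.line_to(P(p,z),.06); arm.pause(.08); f=F()-b
        if f[2]>4 or np.hypot(*f[:2])>8: break
    print("end",z,np.round(f,1)); return p,z
E
python3 - <<'E'
from h import *
print(insert(W2)); st("in")
E
```

```text
[0 0] 0.178 [-0.1  0.5 -0.5]
end 0.1375 [-1.5  1.4  8.6]
(array([0.5163, 0.0087]), 0.1375)
in t 11.46 [0.5169 0.0084 0.1387] F [-1.   0.9  8.6] op 0.174 ff 25.2
```

Tube A went straight in and is home, with contact at the expected depth. Releasing it and fetching tube B.

Run:
```python
from h import *
arm.move_gripper(.4); arm.pause(.15); p=arm.read_tool_pos()
arm.line_to(P(p,.215),.2); st("rel")
tb=[.4514,-.3028]
arm.movep(P(tb,.21),q(.046)); 
cv2.imwrite("pics/t2.png",snapshot("top"))
arm.line_to(P(tb,.134),.12);arm.pause(.25); arm.line_to(P(tb,.132),.05); st("down")
arm.move_gripper(0,25); st("grip")
arm.line_to(P(tb,.21),.15); st("up")
arm.movep(P(W3,.21),q(W)); arm.pause(.3)
s=snapshot("side");cv2.imwrite("pics/s2.png",s)
for c,x in blobs(s,(125,60,40),(155,255,255),(240,165,265,220),5): print(c,x,onz("side",*c,.150).round(4))
st("over")
for im in [cv2.imread("pics/t2.png")]:
  for c,x in blobs(im,(125,60,40),(155,255,255),(225,180,290,205),5): print("top",c,x,onz("top",*c,.083).round(4))
r=insert(W3); print(r); st("in")
if r[1] and r[1]<.1405:
    arm.move_gripper(.4); arm.pause(.15); p=arm.read_tool_pos(); arm.line_to(P(p,.23),.2); st("rel")
```

```text
rel t 12.47 [0.5157 0.0092 0.2145] F [-0.4 -0.3 -0.8] op 0.401 ff 0.0
down t 15.02 [ 0.4514 -0.3027  0.132 ] F [ 0.1 -0.8 -0.1] op 0.403 ff 0.0
grip t 15.31 [ 0.4514 -0.3029  0.1321] F [ 1.2 -0.2  0.4] op 0.172 ff 24.3
up t 15.97 [ 0.4512 -0.3022  0.2094] F [0.1 0.3 0.6] op 0.171 ff 24.4
[252.15517241 190.13793103] [249 186   7   9  58] [ 0.515  -0.0267  0.15  ]
[255.  200.5] [255 198   1   6   6] [ 0.5203 -0.0747  0.15  ]
[255.  208.5] [255 206   1   6   6] [ 0.5193 -0.1084  0.15  ]
over t 17.43 [ 0.5154 -0.0263  0.2101] F [ 0.7 -0.7  0.4] op 0.172 ff 24.4
top [242.6        193.83333333] [240 191   6   7  30] [0.5158 0.0424 0.083 ]
top [257.06666667 194.26666667] [254 191   7   7  30] [0.5149 0.0069 0.083 ]
[0 0] 0.178 [ 0.7  1.3 -1.7]
end 0.1375 [0.  2.7 5.9]
(array([ 0.5154, -0.0254]), 0.1375)
in t 22.05 [ 0.5156 -0.0254  0.1379] F [-0.5  2.2  6.2] op 0.174 ff 25.0
rel t 23.14 [ 0.5147 -0.0252  0.2294] F [-0.5 -0.4  0.5] op 0.395 ff 0.0
```

Both tubes are home. Now gripping the lid by its tab.

Run:
```python
from h import *
L=[.446,.2445]
arm.move_gripper(.7)
arm.movep(P(L,.28),q(.154)); arm.line_to(P(L,.205),.12); arm.pause(.3); arm.line_to(P(L,.201),.04); arm.pause(.1); st("down")
arm.move_gripper(0,60); st("grip")
arm.line_to(P(L,.21),.03); st("lift1")
arm.line_to(P(L,.325),.12); arm.pause(.3); st("up")
t=snapshot("top");s=snapshot("side");cv2.imwrite("pics/t3.png",t);cv2.imwrite("pics/s3.png",s)
f=lambda im,x,y,w,h,W,H:cv2.resize(im[y:y+h,x:x+w],(W,H),interpolation=cv2.INTER_NEAREST)
cv2.imwrite("pics/z3.png",np.hstack([f(t,100,180,100,150,400,600),f(s,190,80,80,120,400,600)]))
```

```text
down t 26.02 [0.446  0.2445 0.2009] F [0.  0.1 0.4] op 0.698 ff 0.0
grip t 26.53 [0.4448 0.2443 0.2013] F [-2.6 -0.6  5.8] op 0.125 ff 58.4
lift1 t 26.98 [0.4452 0.2444 0.2098] F [-2.6 -1.   0.8] op 0.133 ff 58.8
up t 28.39 [0.4459 0.2444 0.3246] F [ 0.7 -0.3 -1.7] op 0.123 ff 58.4
```

View pics/z3.png

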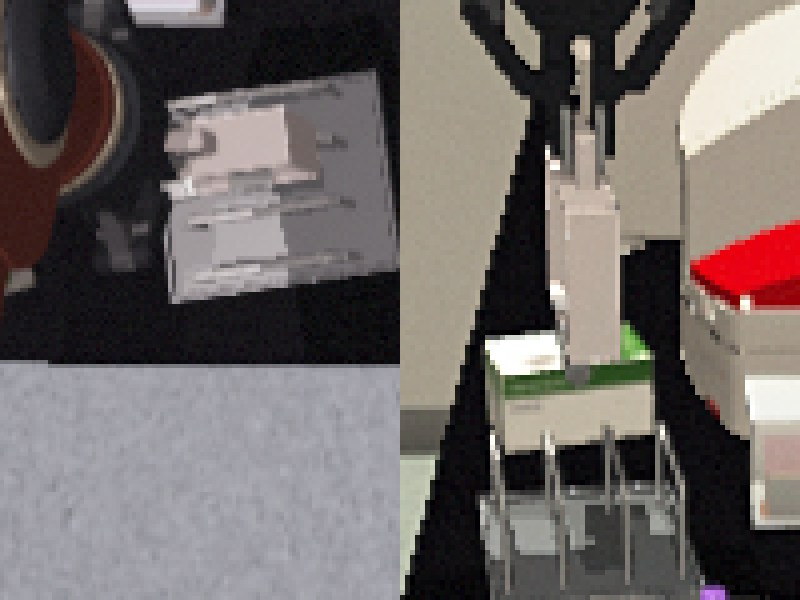

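Lid is upright in the grip. In the side view the knuckle (577,370) sits near the left edge of the hood (565–620), so the hollow side faces -x, which is right. Moving above the hinge.

```bash
cat >> h.py <<'E'
HA=W2+.066*np.array([np.cos(W),np.sin(W)]); TG=HA+.008*np.array([np.cos(W),np.sin(W)])
E
python3 - <<'E'
from h import *
arm.movep(P(TG,.34),q(W)); arm.line_to(P(TG,.290),.12); arm.pause(.5); st("hover")
t=snapshot("top");s=snapshot("side");cv2.imwrite("pics/t4.png",t);cv2.imwrite("pics/s4.png",s)
print("exp hood ends px",[proj("top",[*(HA+np.array([[np.cos(W),-np.sin(W)],[np.sin(W),np.cos(W)]])@[x,y]),.213]).round(1) for x in(-.008,.022) for y in(.064,-.064)])
f=lambda im,x,y,w,h,W,H:cv2.resize(im[y:y+h,x:x+w],(W,H),interpolation=cv2.INTER_NEAREST)
cv2.imwrite("pics/z4.png",np.hstack([f(t,210,130,80,120,400,600),f(s,220,110,80,120,400,600)]))
E
```

```text
hover t 30.64 [0.5903 0.0063 0.2902] F [ 0.7 -0.3 -1.5] op 0.127 ff 58.5
exp hood ends px [array([227.8, 158.2]), array([286.9, 160.3]), array([228.4, 144.7]), array([287.2, 146.7])]
```

View pics/z4.png

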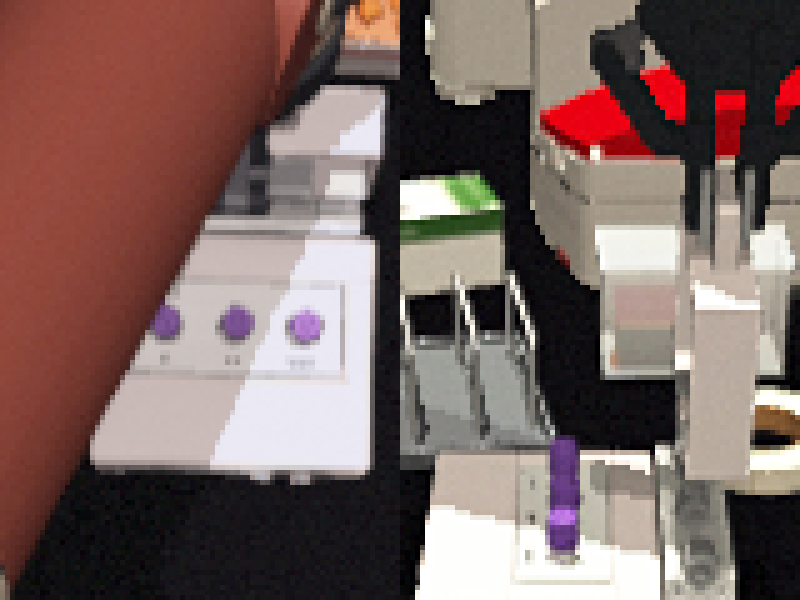

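The hood's right end is at px 286.8 against 287.0 expected, so y is aligned. The side view shows the lid knuckle above the hinge bar. Lowering with force checks.

Run:
```python
from h import *
b=F(5); print("b",b.round(1), np.round(arm.read_wrist_torque(),2))
arm.line_to(P(TG,.274),.06); arm.pause(.2)
for z in(.270,.266,.263,.260,.258,.2565,.2555,.2548,.2542,.2536,.253):
    arm.line_to(P(TG,z),.03); arm.pause(.15); f=F()-b
    print(z,arm.read_tool_pos().round(4),f.round(1),np.round(arm.read_wrist_torque(),2),flush=True)
    if f[2]>4 or np.hypot(*f[:2])>8: break
st("end")
```

```text
b [ 0.   0.3 -1.8] [-0.04  0.02 -0.04]
0.27 [0.5903 0.0063 0.2701] [-0.9 -0.7 -0.3] [-0.03  0.02  0.  ]
0.266 [0.5903 0.0063 0.266 ] [ 0.1 -0.1  0.5] [-0.06 -0.01 -0.01]
0.263 [0.5903 0.0063 0.263 ] [ 0.6 -0.6  0.2] [ 0.02 -0.01  0.02]
0.26 [0.5903 0.0063 0.26  ] [-0.  -0.4 -0.7] [ 0.04  0.04 -0.01]
0.258 [0.5903 0.0063 0.258 ] [-0.6  0.2  0.4] [-0.02  0.07 -0.01]
0.2565 [0.5905 0.0063 0.2566] [ 0.8 -0.9 -0.2] [-0.1  -0.2  -0.02]
0.2555 [0.5908 0.0063 0.2559] [ 1.9 -0.7  3. ] [-0.11 -0.44  0.04]
0.2548 [0.5909 0.0062 0.2554] [ 2.9 -0.4  6.2] [-0.06 -0.72  0.07]
end t 34.62 [0.5909 0.0062 0.2554] F [ 2.9 -0.1  4.5] op 0.129 ff 59.3
```

Contact is on one flank of the V, pushing the lid +x. I'll shift +x until the lateral force is gone, then settle.

Run:
```python
from h import *
b=np.array([0,.3,-1.8]); p=TG.copy(); u=np.array([np.cos(W),np.sin(W)]); z=.2552
for i in range(10):
    f=F(5)-b
    print(p.round(4),round(z,4),arm.read_tool_pos().round(4),f.round(1),np.round(arm.read_wrist_torque(),2),flush=True)
    if abs(f[0])<.8 and 3<f[2]<9: break
    if abs(f[0])>=.8: p=p+u*np.clip(f[0]*.0003,-.0008,.0008)
    if f[2]<3: z-=.0005
    if f[2]>8: z+=.0004
    arm.line_to(P(p,z),.02); arm.pause(.25)
st("end")
t=snapshot("top");s=snapshot("side");cv2.imwrite("pics/t5.png",t);cv2.imwrite("pics/s5.png",s)
f=lambda im,x,y,w,h,W,H:cv2.resize(im[y:y+h,x:x+w],(W,H),interpolation=cv2.INTER_NEAREST)
cv2.imwrite("pics/z5.png",np.hstack([f(t,210,130,80,120,400,600),f(s,235,130,60,90,400,600)]))
```

```text
[0.5903 0.0063] 0.2552 [0.5909 0.0062 0.2554] [ 2.9 -0.4  6.3] [-0.06 -0.72  0.07]
[0.5911 0.0063] 0.2552 [0.5912 0.0062 0.2554] [2.  0.3 6.1] [-0.05 -0.66  0.06]
[0.5917 0.0063] 0.2552 [0.5916 0.0063 0.2552] [ 1.8 -0.3  6. ] [-0.15 -0.56  0.05]
[0.5922 0.0063] 0.2552 [0.592  0.0062 0.2551] [-0.1 -0.3  7.4] [-0.19 -0.26  0.09]
end t 36.12 [0.592  0.0062 0.2551] F [-0.1  0.   5.6] op 0.131 ff 59.3
```

View pics/z5.png

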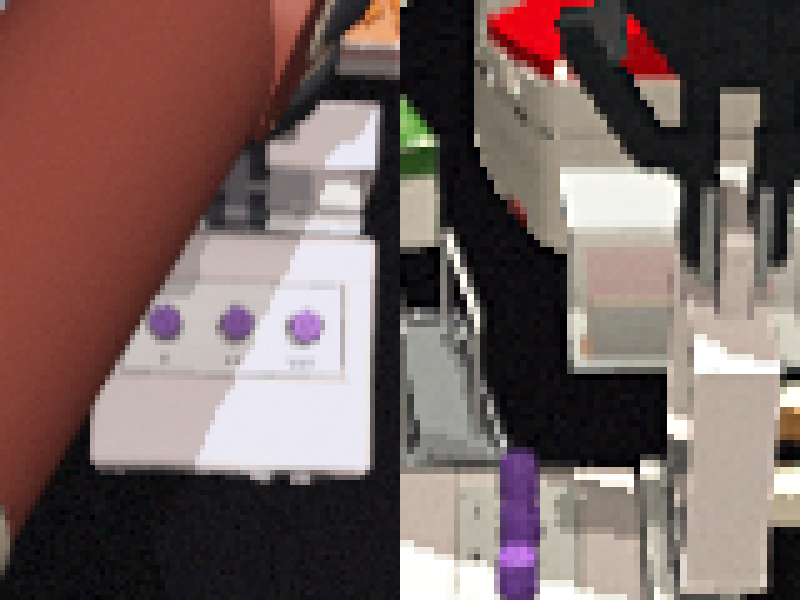

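The lid sits over the hinge and looks upright (its slant matches the perspective), and the tubes are standing. A small x probe will show whether it's at the bottom of the V.

Run:
```python
from h import *
b=np.array([0,.3,-1.8]); p=np.array([.5922,.0063]); u=np.array([np.cos(W),np.sin(W)])
for d in(.0005,.001,.0015,.002,.0015,.001,.0005):
    arm.line_to(P(p+u*d,.2552),.02); arm.pause(.3); f=F(6)-b
    print(d,arm.read_tool_pos().round(4),f.round(1),np.round(arm.read_wrist_torque(),2),flush=True)
    if abs(f[0])>8 or f[2]>14: print("stop");break
st("end")
```

```text
0.0005 [0.5924 0.0062 0.2551] [-0.3 -0.8  6.5] [-0.22  0.12  0.07]
0.001 [0.5928 0.0062 0.255 ] [-1.8 -1.   6.7] [-0.33  0.62  0.05]
0.0015 [0.5933 0.0062 0.255 ] [-3.3 -2.   6. ] [-0.38  1.09  0.04]
0.002 [0.5938 0.0062 0.255 ] [-4.9 -2.6  5.5] [-0.39  1.58  0.11]
0.0015 [0.5936 0.0063 0.2551] [-4.8 -1.6  5. ] [-0.42  1.46  0.12]
0.001 [0.5933 0.0063 0.2551] [-2.9 -2.1  3.6] [-0.47  1.24  0.04]
0.0005 [0.5929 0.0064 0.2551] [-1.5 -1.9  1.7] [-0.43  0.85  0.08]
end t 40.08 [0.5929 0.0064 0.2551] F [-1.5 -1.6 -0.1] op 0.128 ff 59.1
```

Height stays at 0.2550 while x varies, with restoring forces on both sides, so it is seated. Backing to the neutral x with a gentle downward load.

Run:
```python
from h import *
b=np.array([0,.3,-1.8]); p=np.array([.5922,.0063]); u=np.array([np.cos(W),np.sin(W)]); z=.2550; d=0
for i in range(9):
    arm.line_to(P(p+u*d,z),.02); arm.pause(.35); f=F(6)-b; T=arm.read_wrist_torque()
    print(round(d,4),round(z,4),arm.read_tool_pos().round(4),f.round(1),np.round(T,2),flush=True)
    if abs(T[1])<.2 and 3.5<f[2]<8: break
    if abs(T[1])>=.2: d-=.0006*np.clip(T[1],-1,1)
    if f[2]<3.5: z-=.0003
    if f[2]>8: z+=.0003
st("end"); print(arm.read_eef_rot().round(4),q(W).round(4))
t=snapshot("top");s=snapshot("side");cv2.imwrite("pics/t6.png",t);cv2.imwrite("pics/s6.png",s)
r=lambda x,y,zz:[*(HA+u*.0015+np.array([[np.cos(W),-np.sin(W)],[np.sin(W),np.cos(W)]])@[x,y]),zz]
print("exp side px of -y end wall corners",[proj("side",r(x,-.064,zz)).round(1) for x in(-.008,.022) for zz in(.1776,.0876)])
f=lambda im,x,y,w,h,W,H:cv2.resize(im[y:y+h,x:x+w],(W,H),interpolation=cv2.INTER_NEAREST)
cv2.imwrite("pics/z6.png",f(s,245,150,60,90,400,600))
```

```text
0 0.255 [0.5925 0.0063 0.2551] [-1.  -1.4  1.8] [-0.36  0.55  0.09]
-0.0003 0.2547 [0.5922 0.0063 0.2551] [-1.3 -1.3  6. ] [-0.28  0.39  0.04]
-0.0006 0.2547 [0.5921 0.0063 0.2551] [-0.3 -0.8  6.7] [-0.29  0.18  0.04]
end t 41.88 [0.5921 0.0063 0.2551] F [-0.3 -0.5  4.9] op 0.128 ff 59.6
[7.183e-01 6.957e-01 5.000e-04 5.000e-04] [0.7183 0.6957 0.     0.    ]
exp side px of -y end wall corners [array([278.8, 185.7]), array([277.3, 219.3]), array([292.2, 185.7]), array([290. , 219.4])]
```

View pics/z6.png

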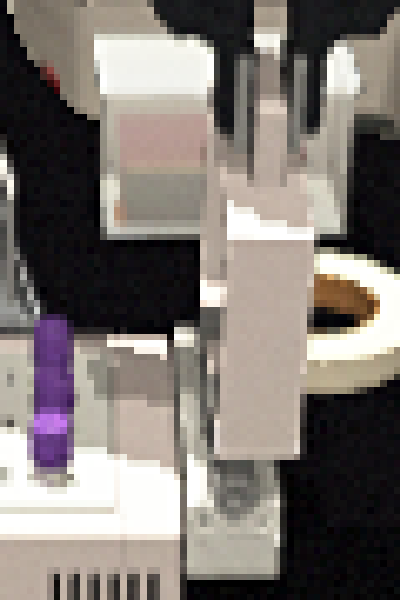

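The lid's end wall corners are at (279.2,186), (277.5,218.7), (292.1,186) and (290.0,218.7). All are within 0.6 px of a seated, upright lid. Handing in.

```bash
python3 -c "
from station import arm,ticket
print(arm.read_time(),arm.read_dq().round(3),arm.read_ft_force().round(1)); print(ticket.finish_job())"
```

```text
41.975 [-0.     0.     0.002 -0.    -0.002 -0.    -0.001] [-0.2 -0.7  4.8]
the job is handed in; nothing more can be done
None
```

The job is handed in at about 42 s: both tubes are home (middle well, then right), and the arm is still holding the lid upright and steady, seated in the hinge with its hollow side towards the tubes.

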